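# Slide the tea tray between the jars to the hob

## Task

Push the small steel tray, with its tea glass standing in it, along the counter and through the narrow gap between the two squat storage jars, and on until its leading end rests squarely up against the side of the induction hob, ready to be filled. Push it all the way: do not lift or carry the tray or the glass, and keep the glass upright in the tray. Leave everything else where it stands, and take the hand away at the end.

Things in the scene. Friction and masses are not known exactly. Their poses are not given: they have to be found in the camera images.
- tray: Small open steel tray, loose, 110 mm long (its x axis), 76 mm wide (its y axis), 30 mm high, walls 3 mm thick with flat upright outsides, floor 3 mm. 190 to 340 g. Both ends are alike. Origin: centre of its underside, on the counter at z = 0.
- glass: Tea glass standing loose in the tray, 48 mm across, 56 mm high (its top is 59 mm above the counter), 70 to 140 g. Origin: centre of its underside; its z axis points up through its mouth.
- jars: Two squat round white storage jars with wooden lids, each 90 mm across and 50 mm high, fixed to the counter 172 mm apart centre to centre, so that the gap between them is 82 mm at its narrowest. Origin: on the counter at the middle of the gap. Its x axis runs straight through the gap, from the tray's side to the hob's side; the jars' centres lie at y = +86 and -86 mm.
- hob: Induction hob, fixed: a flat slab with pale metal sides and a black glass top, 48 mm high, with flat upright sides. Origin: on the counter, at the middle of the 340 mm long side that faces the jars. Its x axis points from that side into the hob (280 mm deep), its y axis runs along the side.
- pan: Bystander: small steel saucepan, 150 mm across, 75 mm high, standing on the hob. Origin: centre of its underside.
- salt: Bystander: glass salt jar, 38 mm across, 52 mm high, behind the jar nearer the robot, on the hob's side. Origin: centre of its underside.
- spare_glass: Bystander: empty tea glass, 52 mm across, 58 mm high, on the bare counter beyond the far jar. Origin: centre of its underside.
- spoon: Bystander: steel spoon, 150 mm long, lying on the far side of the tray, roughly parallel to the way through the gap. Origin: about under its middle.
- tea_box: Bystander: flat cardboard tea box, 90 x 55 x 34 mm, beyond the far jar. Origin: centre of its underside.
- oil: Bystander: tall oil bottle, 64 mm across, 200 mm high, on the right. Origin: centre of its underside.
- tin: Bystander: steel tin, 74 mm across, 100 mm high, on the right. Origin: centre of its underside.
Not all that is in view belongs to the job. What is shaped like the glass but turquoise is not meant. What is shaped like the tray but orange is not meant.

How it is judged:
On the way:
1. the tray is between the two jars, flat on the counter (x of tray in the frame of jars between -0.03 and 0.03 m and y of tray in the frame of jars between -0.008 and 0.008 m and height (world z) of tray below 0.004 m), for 0.1 s.
At the end, for the whole second after the job is handed in: The tray lies flat at rest past the jars, its leading end within about 10 mm of the side of the hob and square to it within 0.12 rad (7 degrees), and the glass stands upright and still in the tray (x of tray in the frame of hob between -0.067 and -0.05 m and y of tray in the frame of hob between -0.12 and 0.12 m and angle between the x axis of tray and the x axis of hob, either way round below 0.12 rad and height (world z) of tray below 0.004 m and angle between tray's own z axis and vertical below 0.05 rad and angle between glass's own z axis and vertical below 0.1 rad and horizontal distance between glass and tray below 0.045 m and height (world z) of glass below 0.008 m and linear speed of each of tray, glass below 0.01 m/s); the robot touches nothing.
It fails at once if the tray is lifted or tipped (height (world z) of tray above 0.008 m or angle between tray's own z axis and vertical above 0.15 rad).
It fails at once if the glass is lifted out or tipped over (height (world z) of glass above 0.018 m or angle between glass's own z axis and vertical above 0.4 rad).
It fails at once if another thing is moved by more than 25 mm or knocked over (distance of any of pan, salt, spare_glass, spoon, tea_box, oil, tin from where it was at the start of the episode above 0.025 m or angle between any of pan, salt, spare_glass, tea_box, oil, tin's own z axis and vertical above 0.5 rad).
It also fails if it takes over 70 s, if anything falls off the work surface, if the arm or the gripper's body presses on something with over 40 N, if the wrist force passes 120 N, or if a joint passes its speed limit or range.

## Robot

A 7-joint arm with a two-finger parallel gripper is mounted at the origin on the work surface. World frame = base frame: x ahead of the robot, y to its left, z up, the work surface at z = 0. Lengths are in m, angles in rad, forces in N, time in s.
With the tool pointing down it reaches from about 0.4 to 0.85 m from the base axis. Payload 10.4 kg.
Tool frame: the origin (TCP) lies at the centre of the arm's flange, where the gripper is bolted on; the fingertips stand 182 mm ahead of it and the grasp point (between the pads) lies 164 mm ahead of it; z points along the fingers, y is the line along which they close (so a half turn about z gives the same grasp; the last joint's range is limited). The gripper opens to 87 mm and grips with 3 to 60 N. Pads are 19 mm wide; open, the fingers measure 117 mm over their backs; the gripper's body (75 mm by 190 mm) begins 51 mm behind the grasp point.
Start: joints at [-1.2, 0.332, -0.065, 1.46, 0.022, 1.35, -0.088], TCP at [0.24, 0.577, 0.405] pointing down, gripper open.
Joint ranges: [-2.6, 2.6], [-0.5, 2.12], [-1.47, 1.34], [0.16, 2.42], [-1.27, 4.41], [0.06, 2.06], [-2.6, 2.6]. Speed limits (rad/s): [2.22, 2.22, 2.79, 2.79, 3.14, 3.14, 3.14].

## Interface

Orientations are given as a unit quaternion [w, x, y, z].
In Python, from bench import arm gives the robot as it stands.
- The arm moves only by the shell command python3 -m handwheel 'ROWS' [FORCE]. ROWS is JSON, one flat list of numbers, 5 for each row, row after row: the shift along the world's x, y, z in m, then the turn about the world's z in degrees, then the finger opening in m, from 0 to 0.087. In form: [dx, dy, dz, roll, claw, dx, dy, dz, roll, claw, ...]. A call has 1 to 20 rows; each row is the pose to reach, as a shift and turn from the pose commanded when the call began; what a row does not reach only later rows make up. A row lasts 1/8 s, in which the tool goes at most 62.5 mm and 10.7 degrees, less where a joint would pass 70% of its speed; a pose out of reach is approached as far as the arm can. A call with a gripper value outside its range is refused whole. The fingers move at their own pace and stop on an object; FORCE is the grip in N (left out, the last holds). Time passes only in rows, so rows that repeat a pose let the fingers close. It gives the time, the measured TCP pose, the force, the opening and the grip force at its end, in the units of the state.
- arm.state(): the state, without advancing time (a new reading comes with each control period).
- arm.camera(name): name is "scene" or "side" or "wrist"; returns (picture, depth): 420x560x3 uint8, red, green, blue; 420x560 float32, m along the optical axis (not along the pixel's ray), 0 where there is no reading.
- arm.calibration(name): a dict with "mtx" (3x3 intrinsics, pixels), "extrinsics" (4x4, takes a point from world to camera coordinates). Camera axes: x right, y up, looking along -z (the intrinsics and any distortion apply to the point x, -y, -z); pixel columns grow to the right and rows downward; lengths in m; the calibration is good to about 2 mm. A picture is of the moment at which its call begins: read the wrist's pose just before it. calibration takes no time and is no camera call; for the wrist camera it gives the pose at the moment of the call.
- arm.sign_off(): hands the job in; it is judged then, once.
Trained networks look in the newest picture that a camera, given by its name, has taken for a name from the list of things; names that differ only in an ending like _2 or _b are one class to them, and where a whole thing is asked for, a point or a joint stands for the part that bears it (a point fixed in the world has none). Each returns a list of dicts, best first, with "score" (0 to 1); they miss things now and then, are a little off and sometimes report something else, mostly with a low value. They report only what shows in the picture. A call takes as long as a camera call. They do not tell look-alikes from the thing itself.
- arm.search_frame(target, camera): "point" ([x, y, z] in m, in world coordinates, good to about 4 mm: the middle of the surface that is visible of it).
- arm.mark_of(target, camera): "point" ([x, y, z] in m, in world coordinates, good to about 4 mm: a listed point, or the origin of a listed thing).
The state is a dict: "time": time; "joint_pos": joint angles; "joint_vel": joint speeds; "effort": joint torques, N m; "tcp_pos": TCP position; "tool_rot": TCP orientation; "contact_force": force on the tool from outside, world axes, zero at the start; "torque": the same for the moment, N m; "grip_width": opening from 0.0 (shut) to 1.0 (fully open); "grasp_force": force on a finger pad.
Only numpy, scipy, OpenCV 4.12 (cv2) and the standard library are available. Lean on these libraries where they do the work, as an engineer would, in place of code of your own. Each camera call takes 0.05 s, during which the arm holds its last target. There are 200 camera calls.

## Working session

There is one attempt and no reset: what is moved stays moved. The work goes in short steps, Python scripts to look and compute and a shell command to move; the robot and the scene stay as the last step left them, time stands still between calls to the robot, and variables do not carry over. Pictures are saved under pics/ and viewed, at most 11 in all, crops included, and the job is handed in when it is done.

```bash
mkdir -p pics; ls
python3 - <<'E'
from bench import arm
import cv2,numpy as np
for c in ["scene","side"]:
    p,d=arm.camera(c); cv2.imwrite(f"pics/{c}0.png",p[...,::-1])
    for t in ["tray","glass","jars","hob","salt","spoon","spare_glass"]:
        for r in arm.mark_of(t,c)[:3]: print(c,t,np.round(r["point"],3),round(r["score"],2))
s=arm.state();print(s["time"],s["tcp_pos"],s["tool_rot"],s["grip_width"])
E
```

```text
pics
scene tray [ 0.532 -0.2    0.002] 0.78
scene tray [ 0.361 -0.325 -0.002] 0.73
scene glass [ 0.503 -0.333 -0.002] 0.74
scene glass [ 0.532 -0.21   0.007] 0.66
scene jars [ 0.524  0.013 -0.002] 0.83
scene hob [0.506 0.247 0.002] 0.9
scene salt [0.414 0.085 0.   ] 0.82
scene salt [ 0.546 -0.493  0.001] 0.47
scene spoon [ 0.73  -0.111 -0.   ] 0.82
scene spoon [ 0.707  0.048 -0.002] 0.3
scene spare_glass [0.666 0.154 0.   ] 0.94
scene spare_glass [ 0.534 -0.211  0.005] 0.62
side tray [ 0.532 -0.197 -0.002] 0.7
side tray [ 0.357 -0.327  0.002] 0.57
side glass [ 0.53  -0.208  0.001] 0.79
side glass [ 0.729 -0.112 -0.004] 0.57
side glass [ 0.506 -0.339  0.001] 0.56
side jars [ 0.529  0.018 -0.   ] 0.62
side jars [ 0.415  0.086 -0.001] 0.56
side hob [ 0.503  0.246 -0.005] 0.71
side salt [ 0.414  0.087 -0.   ] 0.75
side salt [ 0.534 -0.21  -0.001] 0.42
side spoon [ 0.729 -0.114 -0.002] 0.62
side spare_glass [ 0.669  0.154 -0.001] 0.65
0.8 [0.23980424 0.57717221 0.40477445] [1.24624707e-05 1.95619982e-01 9.80679775e-01 4.88319613e-05] 0.9986924946379587
```

View pics/scene0.png

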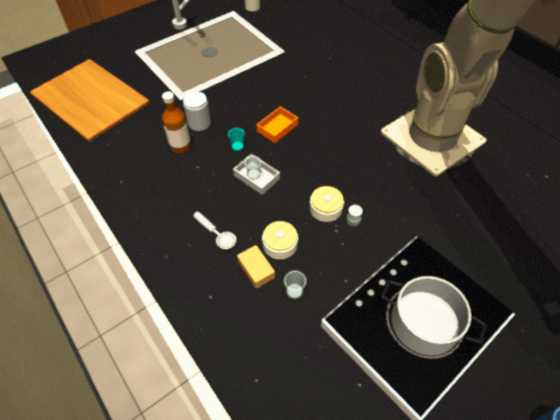

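View pics/side0.png

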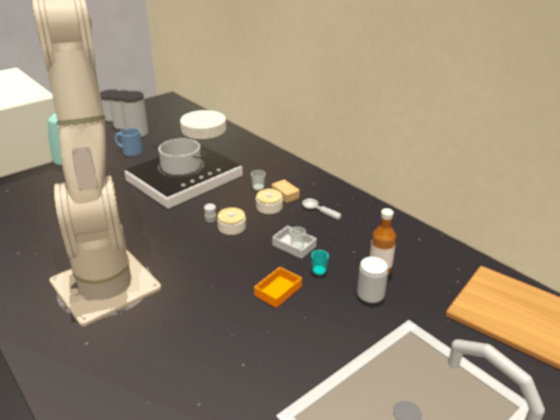

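The scene view shows two tray-shaped things: grey steel at (257,173) with a clear glass in it at (254,168), and orange at (278,124). The turquoise look-alike glass is at (236,138). The grey tray holding the clear glass is the one meant. Next I confirm it in a crop and measure the geometry.

```bash
cat > h.py <<'E'
from bench import arm
import cv2,numpy as np
def look(c,fn=None):
    p,d=arm.camera(c); k=arm.calibration(c); 
    if fn: cv2.imwrite(fn,p[...,::-1])
    K=np.array(k["mtx"]);E=np.linalg.inv(np.array(k["extrinsics"]))
    v,u=np.mgrid[:d.shape[0],:d.shape[1]]
    q=np.stack([(u-K[0,2])/K[0,0]*d,-(v-K[1,2])/K[1,1]*d,-d,np.ones_like(d)],-1)@E.T
    w=q[...,:3]; w[d==0]=np.nan
    return p,w
def box(w,x0,x1,y0,y1,z0,z1):
    lo=[x0,y0,z0];hi=[x1,y1,z1]
    with np.errstate(invalid='ignore'): return np.all((w>lo)&(w<hi),-1)
def show_rect(P):
    r=cv2.minAreaRect(P[:,:2].astype(np.float32)*1000); return [np.round(x,1) for x in r]
E
python3 - <<'E'
from h import *
for c in ["scene","side"]:
    p,w=look(c)
    if c=="scene": cv2.imwrite("pics/crop.png",cv2.resize(p[90:260,180:380,::-1],None,fx=4,fy=4*0.85,interpolation=cv2.INTER_CUBIC))
    # tray rim
    m=box(w,.46,.60,-.29,-.12,.020,.034);P=w[m];print(c,"tray",len(P),show_rect(P))
    # jars tops
    m=box(w,.36,.70,-.08,.09,.043,.056)
    n,l,_,ce=cv2.connectedComponentsWithStats(m.astype(np.uint8))
    for i in range(1,n):
        P=w[l==i]
        if len(P)>60: 
            ci=cv2.minEnclosingCircle(P[:,:2].astype(np.float32)*1000); print("jar",len(P),np.round(P.mean(0),4),np.round(ci[0],1),round(ci[1],1))
    # hob top front edge: min y per x bin
    m=box(w,.3,.75,.18,.4,.042,.054);P=w[m];r=[]
    for x in np.arange(.34,.68,.01):
        s=P[abs(P[:,0]-x)<.005]
        if len(s)>3:r.append([x,np.percentile(s[:,1],3)])
    r=np.array(r)
    if len(r): 
        f=np.polyfit(r[:,0],r[:,1],1);res=r[:,1]-np.polyval(f,r[:,0]);g=abs(res)<.006;f=np.polyfit(r[g,0],r[g,1],1);print("hob y=",f,np.polyval(f,.51),r[0],r[-1],g.sum(),len(r)); print(show_rect(P))
E
```

```text
scene tray 333 [array([ 527.9, -198.2]), array([ 80.7, 113.4]), np.float64(12.4)]
jar 621 [0.4423 0.0113 0.0475] [439.5  11. ] 44.6
jar 73 [0.4114 0.0816 0.0526] [410.6  84.5] 17.7
jar 737 [0.6129 0.0271 0.0474] [612.5  25.5] 43.8
hob y= [0.0718154  0.21904826] 0.2556741144584822 [0.34       0.24693092] [0.67       0.26365774] 34 34
[array([499.2, 326.6]), array([339.6, 161.6]), np.float64(2.6)]
side tray 268 [array([ 529.6, -200.4]), array([ 87.3, 114.9]), np.float64(13.9)]
jar 215 [0.6125 0.0211 0.0462] [615.5  18.9] 46.7
jar 267 [0.4416 0.0057 0.0464] [440.5   6.9] 43.9
hob y= [0.07379808 0.21293819] 0.25057520957003987 [0.34       0.23928736] [0.67       0.25986499] 34 34
[array([497.8, 327.6]), array([341.6, 173.8]), np.float64(5.3)]
```

View pics/crop.png

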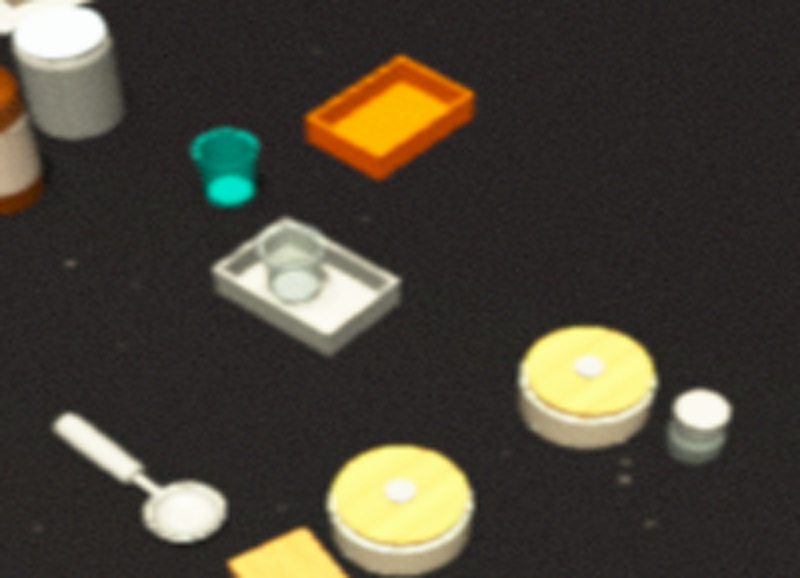

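The crop confirms it: grey steel tray with the clear glass at its rear, the orange tray and turquoise glass standing apart. The gap runs at about 94.4° and passes through (0.527, 0.016). The tray sits about 15 mm off that line and is turned by about 9°. I'll first press its −x side flush with two open fingers to align it, then push from behind.

```bash
python3 -m handwheel '[0.03,-0.05,0,5,0.05, 0.06,-0.1,0,10,0.05, 0.09,-0.15,0,15,0.05, 0.12,-0.2,0,20,0.05, 0.15,-0.25,0,27,0.05, 0.18,-0.3,0,27,0.05, 0.21,-0.35,0,27,0.05, 0.24,-0.4,0,27,0.05, 0.26,-0.45,0,27,0.05, 0.26,-0.5,0,27,0.05, 0.25,-0.55,0,27,0.05, 0.24,-0.6,0,27,0.05, 0.23,-0.65,0,27,0.05, 0.22,-0.7,0,27,0.05, 0.21,-0.75,0,27,0.05, 0.205,-0.782,0,27,0.05, 0.205,-0.782,0,27,0.05, 0.205,-0.782,0,27,0.05, 0.205,-0.782,0,27,0.05, 0.205,-0.782,0,27,0.05]'
```

```text
time: 3.4
tcp_pos: [0.4451, -0.2041, 0.4048]
tool_rot: [0.0, -0.039, 0.999, 0.0]
contact_force: [-0.4, 0.3, -0.1]
grip_width: 0.574
grasp_force: 0.0
```

Run:
```python
from h import *
p,w=look("wrist","pics/w1.png")
print(np.nanmin(w.reshape(-1,3),0),np.nanmax(w.reshape(-1,3),0))
P=w[box(w,.46,.60,-.29,-.12,.020,.034)];print(len(P),show_rect(P) if len(P)>5 else 0)
```

```text
[ 0.23060598 -0.54799266 -0.00401729] [0.76470802 0.15310637 0.34406239]
758 [array([ 529.8, -200. ]), array([ 76.8, 109.6]), np.float64(12.6)]
```

View pics/w1.png

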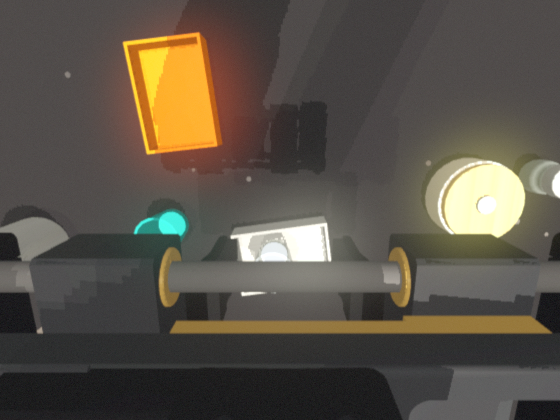

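The wrist view shows the steel tray at (280,255) with the glass in it, and the turquoise glass and orange tray clear of the fingers. The measured 76.8 × 109.6 mm matches the tray. Lowering beside it.

```bash
python3 -m handwheel '[0,-0.001,-0.05,0,0.05, 0,-0.001,-0.1,0,0.05, 0,-0.001,-0.15,0,0.05, 0,-0.001,-0.18,0,0.05, 0,-0.001,-0.2,0,0.05, 0,-0.001,-0.214,0,0.05, 0,-0.001,-0.214,0,0.05, 0,-0.001,-0.214,0,0.05]' && python3 -m handwheel '[0.004,0,0,0,0.05, 0.008,0,0,0,0.05, 0.012,0.001,0,0,0.05, 0.016,0.001,0,0,0.05, 0.02,0.001,0,0,0.05, 0.024,0.002,0,0,0.05, 0.028,0.002,0,0,0.05, 0.032,0.003,0,0,0.05, 0.036,0.003,0,0,0.05, 0.04,0.003,0,0,0.05, 0.043,0.004,0,0,0.05, 0.046,0.004,0,0,0.05, 0.048,0.004,0,0,0.05, 0.049,0.004,0,0,0.05, 0.049,0.004,0,0,0.05, 0.049,0.004,0,0,0.05]'
python3 - <<'E'
from h import *
for c in ["wrist","scene","side"]:
    p,w=look(c,f"pics/{c}2.png")
    P=w[box(w,.46,.62,-.29,-.12,.020,.034)];print(c,len(P),show_rect(P) if len(P)>5 else 0)
E
```

```text
time: 4.45
tcp_pos: [0.4451, -0.206, 0.1915]
tool_rot: [0.001, -0.039, 0.999, -0.0]
contact_force: [0.4, -0.0, 0.6]
grip_width: 0.578
grasp_force: 0.0
time: 6.45
tcp_pos: [0.4939, -0.202, 0.1909]
tool_rot: [0.0, -0.039, 0.999, -0.0]
contact_force: [-1.0, 0.0, -0.2]
grip_width: 0.577
grasp_force: 0.3
wrist 1565 [array([ 503. , -201.9]), array([42.8, 69.1]), np.float64(4.3)]
scene 341 [array([ 535. , -203.5]), array([ 89.7, 114.4]), np.float64(4.3)]
side 178 [array([ 526. , -214.1]), array([ 94.3, 117.4]), np.float64(19.8)]
```

```bash
python3 -m handwheel '[-0.008,0,0,0,0.05, -0.02,0,0,0,0.05, -0.04,0,0,0,0.05, -0.049,0,0.04,0,0.05, -0.049,0,0.09,0,0.05, -0.049,0,0.14,0,0.05, -0.049,0,0.18,0,0.05, -0.049,0,0.21,0,0.05, -0.049,0,0.21,0,0.05, -0.049,0,0.21,0,0.05, -0.049,0,0.21,0,0.05]'
python3 - <<'E'
from h import *
for c in ["wrist","scene"]:
    p,w=look(c,f"pics/{c}3.png")
    P=w[box(w,.46,.62,-.29,-.12,.020,.034)];print(c,len(P),show_rect(P) if len(P)>5 else 0)
    for x0,x1 in [(.38,.52),(.53,.68)]:
        P=w[box(w,x0,x1,-.08,.066,.043,.056)]
        if len(P)>30: ci=cv2.minEnclosingCircle(P[:,:2].astype(np.float32)*1000);print("jar",len(P),np.round(ci[0],1),round(ci[1],1))
    print([ (np.round(r["point"],3),round(r["score"],2)) for r in arm.mark_of("tray",c)[:2]])
E
```

```text
time: 7.98
tcp_pos: [0.4444, -0.2017, 0.3996]
tool_rot: [-0.001, -0.039, 0.999, 0.0]
contact_force: [0.8, 0.5, 0.4]
grip_width: 0.575
grasp_force: 0.0
wrist 1021 [array([ 542.5, -204.4]), array([ 76.7, 109.9]), np.float64(4.7)]
jar 4638 [442.6   7.6] 42.9
[(array([ 0.358, -0.328, -0.001]), 0.74), (array([ 0.544, -0.21 , -0.   ]), 0.61)]
scene 313 [array([ 540.3, -201.2]), array([ 78.8, 115.3]), np.float64(4.5)]
jar 621 [440.4  10.8] 43.6
jar 728 [611.3  26.2] 43.4
[(array([ 0.358, -0.327, -0.002]), 0.87), (array([ 0.546, -0.202, -0.003]), 0.82)]
```

Tray is now at (0.5425, −0.204) with yaw 4.7°, aligned with the gap to within about 2 mm. Moving behind it.

```bash
python3 -m handwheel '[0.02,-0.01,0,-10,0.03, 0.04,-0.02,0,-20,0.03, 0.06,-0.03,0,-30,0.03, 0.08,-0.04,0,-40,0.03, 0.1,-0.06,0,-50,0.03, 0.104,-0.076,0,-60,0.03, 0.104,-0.076,0,-70,0.03, 0.104,-0.076,0,-80,0.03, 0.104,-0.076,0,-90,0.03, 0.104,-0.076,0,-90,0.03, 0.104,-0.076,0,-90,0.03, 0.104,-0.076,-0.05,-90,0.03, 0.104,-0.076,-0.1,-90,0.03, 0.104,-0.076,-0.15,-90,0.03, 0.104,-0.076,-0.18,-90,0.03, 0.104,-0.076,-0.2,-90,0.03, 0.104,-0.076,-0.209,-90,0.03, 0.104,-0.076,-0.209,-90,0.03, 0.104,-0.076,-0.209,-90,0.03]'
python3 - <<'E'
from h import *
for c in ["wrist","scene"]:
    p,w=look(c,f"pics/{c}4.png")
    P=w[box(w,.46,.62,-.25,-.12,.020,.034)];print(c,len(P),show_rect(P) if len(P)>5 else 0)
E
```

```text
time: 10.55
tcp_pos: [0.5492, -0.2781, 0.1929]
tool_rot: [0.001, 0.679, 0.734, 0.0]
contact_force: [0.1, -0.3, 0.5]
grip_width: 0.344
grasp_force: 0.0
wrist 7091 [array([ 543.1, -207.8]), array([76.7, 90.3]), np.float64(4.3)]
scene 287 [array([ 540.1, -198.3]), array([ 79.5, 108.1]), np.float64(3.6)]
```

View pics/wrist4.png

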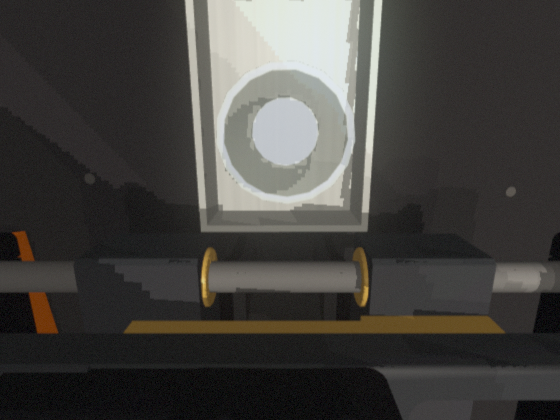

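The wrist view shows the tray's rear wall at row ~220, columns 205–370, squarely ahead of the fingers, with the glass standing upright at (287,132). Pushing the first 100 mm.

```bash
python3 -m handwheel '[0,0.004,0,0,0.03, 0,0.007,0,0,0.03, -0.001,0.01,0,0,0.03, -0.001,0.013,0,0,0.03, -0.001,0.017,0,0,0.03, -0.002,0.022,0,0,0.03, -0.002,0.028,0,0,0.03, -0.002,0.034,0,0,0.03, -0.003,0.04,0,0,0.03, -0.003,0.046,0,0,0.03, -0.004,0.052,0,0,0.03, -0.004,0.058,0,0,0.03, -0.004,0.064,0,0,0.03, -0.005,0.07,0,0,0.03, -0.005,0.076,0,0,0.03, -0.006,0.082,0,0,0.03, -0.006,0.088,0,0,0.03, -0.006,0.093,0,0,0.03, -0.007,0.097,0,0,0.03, -0.007,0.099,0,0,0.03]'
python3 - <<'E'
from h import *
y=arm.state()["tcp_pos"][1]
p,w=look("wrist","pics/wrist5.png")
P=w[box(w,.46,.62,y+.025,y+.14,.020,.034)];print(len(P),show_rect(P), P.max(0),P.min(0))
for n,x0,x1 in [("L",.38,.505),("R",.55,.68)]:
    P=w[box(w,x0,x1,-.08,.08,.03,.056)];
    if len(P)>30: ci=cv2.minEnclosingCircle(P[:,:2].astype(np.float32)*1000);print(n,len(P),np.round(ci[0],1),round(ci[1],1),P[:,0].min(),P[:,0].max())
E
```

```text
time: 13.15
tcp_pos: [0.5417, -0.1784, 0.1917]
tool_rot: [-0.0, 0.679, 0.734, 0.0]
contact_force: [-0.8, -3.6, 2.0]
grip_width: 0.343
grasp_force: 1.5
7293 [array([ 535.4, -109.7]), array([76.7, 93.3]), np.float64(4.5)] [ 0.57704401 -0.06044035  0.03399372] [ 0.49422835 -0.15342327  0.0200033 ]
L 81 [496.5 -74.4] 5.7 0.4946193411713363 0.4983624841790582
R 124 [568.9 -71.6] 8.3 0.5670619580615311 0.5709607336247107
```

View pics/wrist5.png

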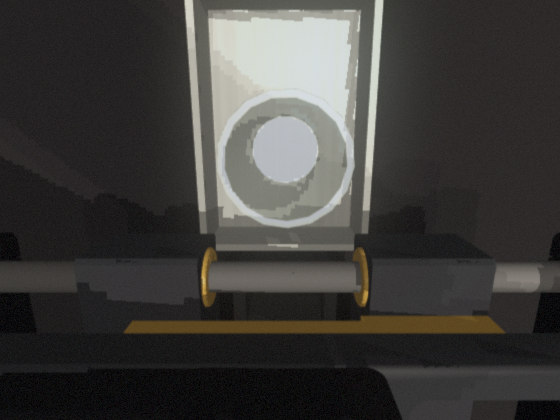

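Tray is following squarely (yaw 4.5°) with the glass upright. I'll push 50 mm more, shifted slightly to +x, then check its position against the jars.

```bash
python3 -m handwheel '[0,0.003,0,0,0.03, 0,0.007,0,0,0.03, 0,0.012,0,0,0.03, -0.001,0.018,0,0,0.03, -0.001,0.024,0,0,0.03, -0.001,0.03,0,0,0.03, -0.002,0.036,0,0,0.03, -0.002,0.042,0,0,0.03, -0.0025,0.047,0,0,0.03, -0.0025,0.05,0,0,0.03, -0.0025,0.05,0,0,0.03]'
python3 - <<'E'
from h import *
y=arm.state()["tcp_pos"][1]
p,w=look("wrist","pics/wrist6.png")
P=w[box(w,.475,.58,y+.025,y+.10,.020,.034)];print(len(P),show_rect(P))
for c in ["wrist","scene"]:
  if c=="scene": p,w=look(c,"pics/scene6.png")
  for n,x0,x1 in [("L",.38,.495),("R",.56,.68)]:
    P=w[box(w,x0,x1,-.08,.066,.044,.056)];
    if len(P)>30: ci=cv2.minEnclosingCircle(P[:,:2].astype(np.float32)*1000);print(c,n,len(P),np.round(ci[0],1),round(ci[1],1))
    if c=="wrist" and len(P)>30: # fit circle r~43
        from scipy.optimize import least_squares
        b=[]
        for yy in np.arange(-.04,.07,.002):
            s=P[abs(P[:,1]-yy)<.001]
            if len(s)>2:b.append([s[:,0].max() if n=="L" else s[:,0].min(),yy])
        b=np.array(b);print(len(b),np.round(b[::4],4).tolist())
P=w[box(w,.475,.59,y+.01,y+.14,.020,.034)];print("scene tray",show_rect(P))
E
```

```text
time: 14.58
tcp_pos: [0.5394, -0.1284, 0.1918]
tool_rot: [-0.0, 0.679, 0.734, 0.0]
contact_force: [0.9, -0.2, 0.2]
grip_width: 0.343
grasp_force: 0.0
6276 [array([533.7, -66. ]), array([81.6, 75. ]), np.float64(0.1)]
wrist L 1721 [451.2 -29.6] 18.5
5 [[0.4534, -0.034], [0.4693, -0.026]]
wrist R 776 [611.9 -16.2] 13.2
3 [[0.601, -0.018]]
scene L 607 [441.1  11.1] 43.7
scene R 704 [612.1  25.7] 43.0
scene tray [array([524.6, -52.7]), array([ 90.9, 134.5]), np.float64(4.9)]
```

View pics/wrist6.png

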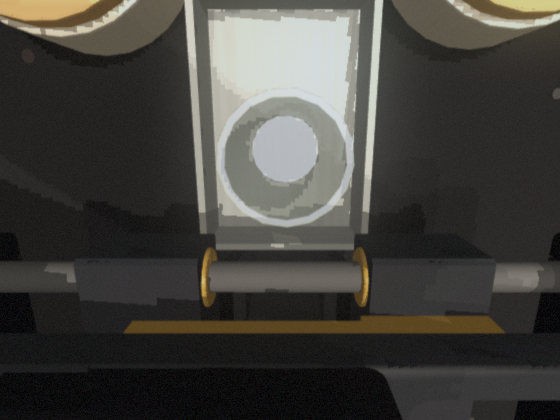

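The tray's front is entering the gap: jar outlines at about (185,0) and (390,0), tray rim at 190–382. It is roughly 1.5 mm left of centre, so I shift slightly to +x and continue through.

```bash
python3 -m handwheel '[0,0.003,0,0,0.03, 0,0.007,0,0,0.03, 0,0.012,0,0,0.03, 0,0.018,0,0,0.03, -0.001,0.024,0,0,0.03, -0.001,0.03,0,0,0.03, -0.0015,0.036,0,0,0.03, -0.002,0.042,0,0,0.03, -0.0025,0.048,0,0,0.03, -0.003,0.053,0,0,0.03, -0.003,0.058,0,0,0.03, -0.0035,0.063,0,0,0.03, -0.004,0.068,0,0,0.03, -0.0045,0.073,0,0,0.03, -0.005,0.078,0,0,0.03, -0.005,0.082,0,0,0.03, -0.0055,0.085,0,0,0.03, -0.0055,0.085,0,0,0.03]'
python3 - <<'E'
from h import *
y=arm.state()["tcp_pos"][1]
p,w=look("wrist","pics/wrist7.png")
E
```

```text
time: 16.92
tcp_pos: [0.5337, -0.0432, 0.1916]
tool_rot: [-0.0, 0.679, 0.734, 0.0]
contact_force: [-0.8, -0.7, 0.0]
grip_width: 0.346
grasp_force: 0.3
```

View pics/wrist7.png

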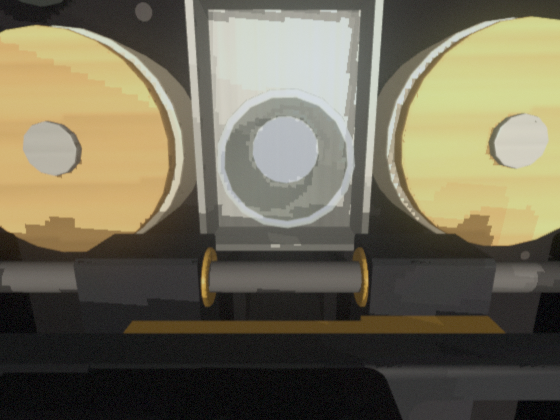

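The tray is centred between the lids and clear of both jars, with the glass upright. Pushing on.

```bash
python3 -m handwheel '[0,0.003,0,0,0.03, -0.0005,0.007,0,0,0.03, -0.001,0.012,0,0,0.03, -0.0015,0.018,0,0,0.03, -0.002,0.024,0,0,0.03, -0.0025,0.03,0,0,0.03, -0.003,0.036,0,0,0.03, -0.003,0.042,0,0,0.03, -0.0035,0.048,0,0,0.03, -0.004,0.054,0,0,0.03, -0.0045,0.06,0,0,0.03, -0.005,0.066,0,0,0.03, -0.0055,0.072,0,0,0.03, -0.006,0.078,0,0,0.03, -0.0065,0.084,0,0,0.03, -0.007,0.09,0,0,0.03, -0.0075,0.096,0,0,0.03, -0.008,0.102,0,0,0.03, -0.0085,0.108,0,0,0.03, -0.009,0.112,0,0,0.03]' ; python3 -m handwheel '[-0.0005,0.004,0,0,0.03, -0.0005,0.008,0,0,0.03, -0.001,0.012,0,0,0.03, -0.001,0.016,0,0,0.03, -0.0015,0.02,0,0,0.03, -0.002,0.024,0,0,0.03, -0.002,0.028,0,0,0.03, -0.0025,0.032,0,0,0.03, -0.003,0.036,0,0,0.03, -0.003,0.04,0,0,0.03, -0.003,0.043,0,0,0.03, -0.0035,0.046,0,0,0.03, -0.0035,0.048,0,0,0.03, -0.0035,0.048,0,0,0.03]'
python3 - <<'E'
from h import *
y=arm.state()["tcp_pos"][1]
p,w=look("wrist","pics/wrist8.png")
P=w[box(w,.46,.58,y+.03,y+.14,.036,.056)]
for x in (.49,.5,.51,.52,.53):
  s=w[box(w,x-.003,x+.003,y+.1,y+.2,.04,.056)]; t=w[box(w,x-.003,x+.003,y+.06,y+.2,.024,.034)]
  print(x,s[:,1].min() if len(s) else 0,t[:,1].max() if len(t) else 0)
E
```

```text
time: 19.48
tcp_pos: [0.5248, 0.0686, 0.1918]
tool_rot: [0.0, 0.679, 0.734, 0.0]
contact_force: [-0.3, -1.6, -1.1]
grip_width: 0.344
grasp_force: 0.9
time: 21.22
tcp_pos: [0.5213, 0.1165, 0.1918]
tool_rot: [-0.0, 0.679, 0.734, 0.0]
contact_force: [0.7, 0.9, -1.2]
grip_width: 0.345
grasp_force: 0.2
0.49 0 0
0.5 0 0.18240011301989797
0.51 0 0.18907179000811733
0.52 0 0.1895347708418925
0.53 0 0.1862412532853659
```

View pics/wrist8.png

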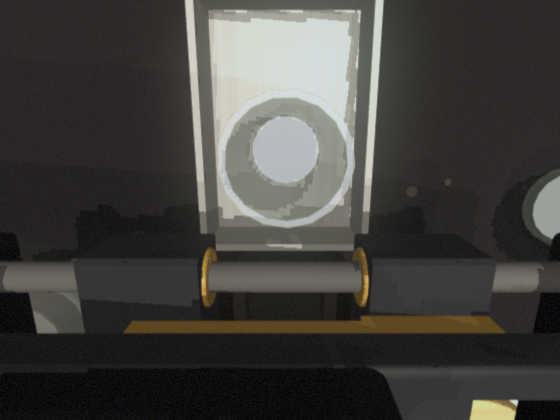

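The tray is through and still square, glass upright, about 14 mm from the hob by calculation. Final slow approach until contact.

```bash
python3 -m handwheel '[0,0.002,0,0,0.03, 0,0.004,0,0,0.03, -0.0005,0.006,0,0,0.03, -0.0005,0.008,0,0,0.03, -0.001,0.01,0,0,0.03, -0.001,0.011,0,0,0.03, -0.001,0.011,0,0,0.03]'; python3 -m handwheel '[0,0.001,0,0,0.03, 0,0.002,0,0,0.03]'; python3 -m handwheel '[0,0.001,0,0,0.03, 0,0.002,0,0,0.03]'
```

```text
time: 22.15
tcp_pos: [0.5203, 0.1271, 0.1918]
tool_rot: [0.0, 0.679, 0.734, -0.0]
contact_force: [0.1, -2.3, 0.4]
grip_width: 0.345
grasp_force: 1.4
time: 22.4
tcp_pos: [0.5203, 0.1276, 0.1918]
tool_rot: [0.001, 0.68, 0.733, -0.001]
contact_force: [-0.9, -11.0, 4.6]
grip_width: 0.35
grasp_force: 5.5
time: 22.65
tcp_pos: [0.5204, 0.128, 0.1918]
tool_rot: [0.001, 0.68, 0.733, -0.002]
contact_force: [-1.4, -17.5, 6.3]
grip_width: 0.346
grasp_force: 8.5
```

Run:
```python
from h import *
y=arm.state()["tcp_pos"][1];print(y)
for c in ["scene","side"]:
    p,w=look(c,f"pics/{c}9.png")
    if c=="scene": cv2.imwrite("pics/crop9.png",cv2.resize(p[170:340,260:460,::-1],None,fx=4,fy=3.4,interpolation=cv2.INTER_CUBIC))
    P=w[box(w,.44,.59,y+.02,.30,.020,.033)];print(c,len(P),show_rect(P) if len(P)>5 else 0)
```

```text
0.12799694535707315
scene 280 [array([512.2, 195.5]), array([ 79.4, 101.1]), np.float64(4.3)]
side 88 [array([495.6, 206.4]), array([ 78.1, 119.4]), np.float64(22.0)]
```

View pics/crop9.png

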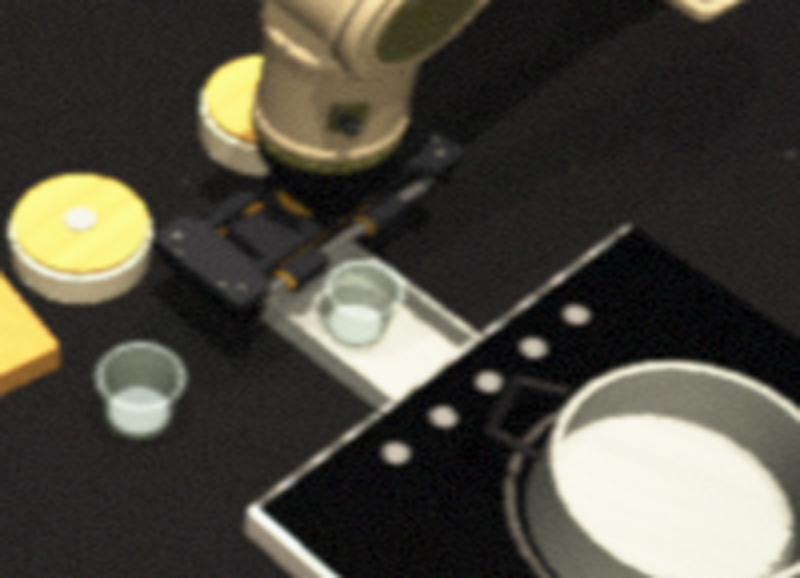

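Contact force rose to 17 N. The picture shows the tray's end up against the hob side at (435,370) and square to it, with the glass upright. Withdrawing now.

```bash
python3 -m handwheel '[0,-0.004,0,0,0.03, 0.0005,-0.01,0,0,0.03, 0.001,-0.016,0,0,0.03, 0.0015,-0.022,0,0,0.03, 0.0015,-0.022,0.03,0,0.03, 0.0015,-0.022,0.08,0,0.03, 0.0015,-0.022,0.13,0,0.03, 0.0015,-0.05,0.18,0,0.03, 0.0015,-0.1,0.2,0,0.03, 0.0015,-0.12,0.2,0,0.03, 0.0015,-0.12,0.2,0,0.03, 0.0015,-0.12,0.2,0,0.03]'
python3 - <<'E'
from h import *
p,w=look("scene","pics/scene10.png")
cv2.imwrite("pics/crop10.png",cv2.resize(p[130:340,200:460,::-1],None,fx=3,fy=2.8,interpolation=cv2.INTER_CUBIC))
P=w[box(w,.44,.59,.11,.30,.020,.033)];print(len(P),show_rect(P))
p,w=look("wrist")
P=w[box(w,.44,.59,.11,.30,.020,.033)];print(len(P),show_rect(P) if len(P)>9 else 0)
for x in (.49,.5,.51,.52,.53):
  s=w[box(w,x-.003,x+.003,.15,.4,.044,.056)]; t=w[box(w,x-.003,x+.003,.15,.4,.024,.034)]
  print(x,s[:,1].min() if len(s) else 0,t[:,1].max() if len(t) else 0)
E
```

```text
time: 24.25
tcp_pos: [0.5217, 0.0123, 0.3914]
tool_rot: [-0.0, 0.679, 0.734, -0.0]
contact_force: [-0.1, -0.1, -0.8]
grip_width: 0.344
grasp_force: 0.0
365 [array([512.4, 192.2]), array([ 78.6, 108. ]), np.float64(4.5)]
1074 [array([517. , 165.1]), array([76.2, 55.7]), np.float64(4.3)]
0.49 0 0
0.5 0.16234108478309417 0.18961555996126855
0.51 0.15818299599308341 0.16279994598450906
0.52 0.15788707905379679 0.16115202584916954
0.53 0.16067934171130355 0.1919942142841065
```

View pics/crop10.png

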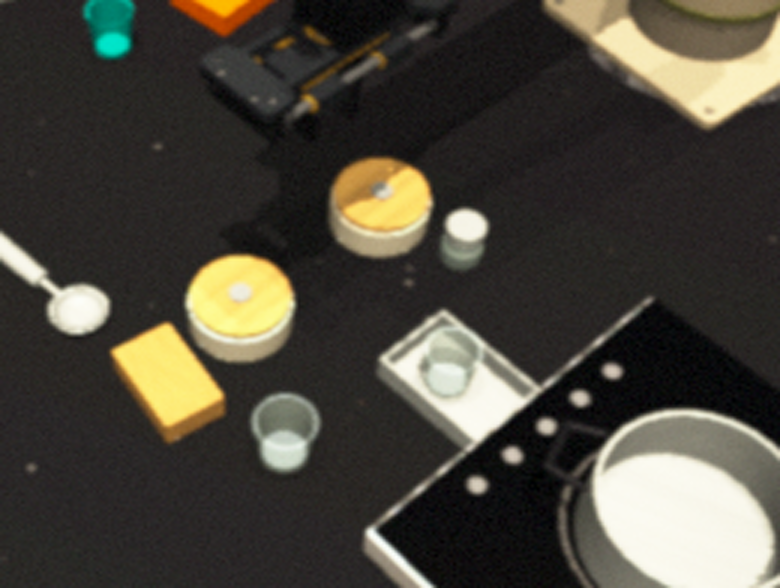

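The tray is against the hob at (505,415) and square to it at 4.5°, with the glass upright at (450,360). The bystanders are where they were and the hand is clear.

```bash
python3 -c "
from bench import arm
print(arm.sign_off())"
```

```text
the job is handed in; nothing more can be done
None
```

The job is handed in: the tray went through the gap and rests squarely against the hob with the glass upright in it, the other things look undisturbed, and the hand is clear; no verdict was returned.

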